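Change the batch in the mixer clamp

TASK

The mixer has finished its run: slide its clamp jaw open, lift out every used test block (red wells) and lay each in a bay of its own on the reading board, upright and pushed fully home: its end against the rear rail and its long side against the stop on its left. To keep the batches apart, only when all the used blocks lie registered there, set the fresh blocks (white wells) upright on the mixer deck between the jaws, then slide the jaw shut so that they are clamped square against the rear jaw. There may be two or three of each; leave the timer, the gel pot and the bottle alone.

Things in the scene. Friction and masses are not known exactly. Their poses are not given: they have to be found in the camera images.
- mixer: white orbital mixer, fixed, 170 mm (x) x 208 mm (y); origin at the centre of its underside, x to its rear, z up. On top, 52 mm up, a flat grey deck with a clamp: fixed rear jaw, sliding front jaw. Clamped blocks lie with their long axis along x, side by side at y = -66, 0 and 66 mm (dark strips). Guide rods along x at y = -98 and 98 mm, tops 9.5 mm above the deck
- mixer_seat (a point): point on the deck midway between the shut jaws' faces and in the middle of their length; axes as the mixer. Where the middle of a clamped block's underside lies (any y from -80 to 80 mm will do). The rear jaw's face is 34 mm away at +x, the front jaw's at -34 mm less the jaw's travel
- rear_jaw (a point): middle of the rear jaw's face, at deck height; axes as the mixer. Both jaws are 12 mm high, about 185 mm long in y, and each has a lip reaching 4 mm out from its face, underside 7.5 mm above the deck, over the blocks' end flanges. So draw a block 5 mm or more to the front (-x) before lifting it; set a block down short of the lip: the closing jaw pushes it under
- jaw (a joint): travel of the front jaw in m: 0 = shut on the blocks, 0.030 = fully open, drawn along the mixer's -x towards the robot; it slides with about 4 N of friction and stays where it is left
- jaw_grip (a point): middle of the black upright grip on the front jaw, to be pinched from above: 14 mm thick along x, 44 mm wide along y, its top 15 mm above this point, which is 22 mm above the deck; it moves with the jaw, 46 mm in front of the jaw's face; axes as the mixer
- reading_board: grey light box with a white panel, fixed, 150 mm (x) x 224 mm (y), top 30 mm above its origin at the centre of its underside; x to its rear, y to its left, z up. A dark steel rail 8 mm high runs along the rear of the panel; three dark side stops, 8 mm high, stand in front of it, each on the left (+y) of its bay; a blue mark at the front edge shows the middle of each bay
- bay0 (a point): point on the panel where the middle of a block's underside lies when it is home in the left bay, long axis along x: rail face 34 mm away at +x, side stop face 18 mm away at +y (stop 5 mm thick, from x = -15 to 31 mm); axes as the reading board; bays are 70 mm apart in y
- bay1 (a point): point on the panel where the middle of a block's underside lies when it is home in the middle bay, long axis along x: rail face 34 mm away at +x, side stop face 18 mm away at +y (stop 5 mm thick, from x = -15 to 31 mm); axes as the reading board; bays are 70 mm apart in y
- bay2 (a point): point on the panel where the middle of a block's underside lies when it is home in the right bay, long axis along x: rail face 34 mm away at +x, side stop face 18 mm away at +y (stop 5 mm thick, from x = -15 to 31 mm); axes as the reading board; bays are 70 mm apart in y
- used1: used test block, teal with eight red wells on top, clamped in the mixer at the start, perhaps absent; 68 mm long (x, including a 4 mm end flange at each end), 36 mm wide (y), 26 mm tall (z); the end flanges are 6 mm high, the body above them 60 x 36 mm; 70 g; origin at the centre of its underside; z up; either end may lead
- used2: used test block, teal with eight red wells on top, clamped in the mixer at the start, perhaps absent; 68 mm long (x, including a 4 mm end flange at each end), 36 mm wide (y), 26 mm tall (z); the end flanges are 6 mm high, the body above them 60 x 36 mm; 70 g; origin at the centre of its underside; z up; either end may lead
- used3: used test block, teal with eight red wells on top, clamped in the mixer at the start, perhaps absent; 68 mm long (x, including a 4 mm end flange at each end), 36 mm wide (y), 26 mm tall (z); the end flanges are 6 mm high, the body above them 60 x 36 mm; 70 g; origin at the centre of its underside; z up; either end may lead
- fresh1: fresh test block, teal with eight white wells on top, standing on the cart top left of the machines at the start, perhaps absent; 68 mm long (x, including a 4 mm end flange at each end), 36 mm wide (y), 26 mm tall (z); the end flanges are 6 mm high, the body above them 60 x 36 mm; 70 g; origin at the centre of its underside; z up; either end may lead
- fresh2: fresh test block, teal with eight white wells on top, standing on the cart top left of the machines at the start, perhaps absent; 68 mm long (x, including a 4 mm end flange at each end), 36 mm wide (y), 26 mm tall (z); the end flanges are 6 mm high, the body above them 60 x 36 mm; 70 g; origin at the centre of its underside; z up; either end may lead
- fresh3: fresh test block, teal with eight white wells on top, standing on the cart top left of the machines at the start, perhaps absent; 68 mm long (x, including a 4 mm end flange at each end), 36 mm wide (y), 26 mm tall (z); the end flanges are 6 mm high, the body above them 60 x 36 mm; 70 g; origin at the centre of its underside; z up; either end may lead
- timer: white wind-up timer with a grey knob, 66 x 66 x 48 mm, at the back left; origin at the centre of its underside; to be left alone
- gel_pot: blue pot with a white lid, 43 mm across, 60 mm tall, at the back left; origin at the centre of its underside; to be left alone
- iodine_bottle: brown bottle with a white cap, 49 mm across, 122 mm tall, at the back left; origin at the centre of its underside; to be left alone

How it is judged:
By the outcome, as a careful person would: the job done as asked, in the order asked, and still so for the second after the job is handed in, with the robot touching nothing.
Of used1, used2, used3 only 2 to 3 are there at a start; the rules pass over those that are not, and their reading is None.
Of fresh1, fresh2, fresh3 only 2 to 3 are there at a start; the rules pass over those that are not, and their reading is None.
At some moment in a run one of fresh1, fresh2, fresh3 may be knocked a few centimetres aside while the robot is not near it.
Once in a run the grip may slacken for a moment while it holds something.
It also fails if it takes over 210 s, if anything falls off the work surface, if the arm or the gripper's body presses on something with over 40 N, if the wrist force passes 120 N, or if a joint passes its speed limit or range.

ROBOT

A 7-joint arm with a two-finger parallel gripper is mounted at the origin on a cart in front of the work surface, level with it; the furniture and walls round the work are solid. World frame = base frame: x ahead of the robot, y to its left, z up, the work surface at z = 0. Lengths are in mm, angles in rad, forces in N, time in s.
With the tool pointing down it reaches from about 400 to 875 mm from the base axis. Payload 4.4 kg.
Tool frame: the origin (TCP) lies at the very end of the fingers, on their centre line; the grasp point (between the pads) lies 19 mm behind it; z points along the fingers, y is the line along which they close (so a half turn about z gives the same grasp; the last joint's range is limited). The gripper opens to 85 mm and grips with 20 to 120 N. Pads are 22 mm wide; open, the fingers measure 114 mm over their backs; the gripper's body (76 mm by 85 mm) begins 54 mm behind the grasp point. The pads swing forward as they close: fully open they stand 13 mm farther back than shut.
Start: joints at [-0.066, 0.628, 0.038, 1.517, -0.027, 0.996, -0.02], TCP at [650.014, 0.027, 231.313] pointing down, gripper open.
Joint ranges: [-3.06, 3.06], [-0.37, 2.12], [-1.25, 1.32], [0.18, 2.47], [-1.1, 4.24], [0.23, 1.98], [-2.94, 2.94]. Speed limits (rad/s): [2.57, 2.57, 3.14, 3.14, 3.14, 3.14, 3.14].

INTERFACE

Orientations are given as [roll, pitch, yaw] about the fixed x, y, z axes, in that order (R = Rz(yaw) Ry(pitch) Rx(roll)).
In Python, from cell import sensors, get_image, camera_params, order gives the robot as it stands.
- The arm moves only by the shell command python3 -m inch 'ROWS' [OPENING]. ROWS is JSON, a list that holds one entry, the list of rows, each a list of 4 numbers: the shift along the tool's x, y, z in cm, then the turn about the tool's z in degrees. A call has 1 to 8 rows; each row is the pose to reach, as a shift and turn from the pose commanded when the call began, along the tool's axes at that moment; what a row does not reach only later rows make up. A row lasts 1/12 s, in which the tool goes at most 41.7 mm and 7.16 degrees, less where a joint would pass 70% of its speed; a pose out of reach is approached as far as the arm can. A call with a gripper value outside its range is refused whole. OPENING is the finger opening in cm, from 0 to 8.54, set as the call begins (- or left out, the last holds). The fingers move at their own pace and stop on an object; the grip force is fixed at half the most. Time passes only in rows, so rows that repeat a pose let the fingers close. It gives the time, the measured TCP pose, the force, the opening and the grip force at its end, in the units of the state.
- sensors.read_state(): the state, without advancing time (a new reading comes with each control period).
- get_image(name): name is "scene" or "side" or "wrist"; returns the picture (384x512x3 uint8, blue, green, red); there is no depth.
- camera_params(name): a dict with "mtx" (3x3 intrinsics, pixels), "rvec" (rotation vector, rad) and "tvec" (3), from world to camera coordinates, as OpenCV has them. Camera axes: x right, y down, z forward; pixel columns grow to the right and rows downward; lengths in mm; the calibration is good to about 2 mm. A picture is of the moment at which its call begins: read the wrist's pose just before it. camera_params takes no time and is no camera call; for the wrist camera it gives the pose at the moment of the call.
- order.finish_job(): hands the job in; it is judged then, once.
The state is a dict: "clock": time; "qpos": joint angles; "qd": joint speeds; "tau": joint torques, N m; "eef_pos": TCP position; "tool_rot": TCP orientation; "force": force on the tool from outside, world axes, zero at the start; "torque": the same for the moment, N m; "width": finger opening in mm; "gripper_force": force on a finger pad.
Only numpy, scipy, OpenCV 4.12 (cv2) and the standard library are available. Lean on these libraries where they do the work, as an engineer would, in place of code of your own. Each camera call takes 0.05 s, during which the arm holds its last target. There are 200 camera calls.

## Working session

There is one attempt and no reset: what is moved stays moved. The work goes in short steps, Python scripts to look and compute and a shell command to move; the robot and the scene stay as the last step left them, time stands still between calls to the robot, and variables do not carry over. Pictures are saved under pics/ and viewed, at most 17 in all, crops included, and the job is handed in when it is done.

```bash
ls; mkdir -p pics; cat > h.py <<'E'
import numpy as np, cv2
from cell import sensors, get_image, camera_params, order
def cam(n):
    p=camera_params(n); K=np.array(p["mtx"],float); R=cv2.Rodrigues(np.array(p["rvec"],float))[0]; t=np.array(p["tvec"],float).ravel()
    return K,R,t
def ray(c,uv,z):
    K,R,t=c; o=-R.T@t; d=R.T@np.linalg.inv(K)@np.array([uv[0],uv[1],1.]); return o+d*(z-o[2])/d[2]
def proj(c,P):
    K,R,t=c; q=K@(R@np.asarray(P,float)+t); return q[:2]/q[2]
E
python3 - <<'E'
from h import *
s=sensors.read_state(); print(s)
for n in("scene","side","wrist"):
    c=cam(n); im=get_image(n); cv2.imwrite(f"pics/{n}0.png",im); print(n,c[0],-c[1].T@c[2],c[1][2])
a=[cv2.imread(f"pics/{n}0.png") for n in("scene","side","wrist")]
E
```

```text
pics
{'clock': 0.0, 'qpos': array([-0.06577819,  0.6293367 ,  0.03841556,  1.51836022, -0.02700971,
        0.99629676, -0.02003147]), 'qd': array([-0.00148658, -0.00018084, -0.00046635, -0.0009325 ,  0.00084879,
       -0.00111425,  0.0004241 ]), 'tau': array([-1.11932164e-03, -5.63405585e+01,  1.22606792e+00, -1.93450052e+01,
        1.09587883e-02,  1.05136272e-02, -8.84369996e-06]), 'eef_pos': array([6.49380092e+02, 3.33688104e-02, 2.30397196e+02]), 'tool_rot': array([-3.13970858e+00,  6.45506329e-07,  1.57075929e+00]), 'force': array([-0.40555977,  0.15502433, -0.067052  ]), 'torque': array([ 0.03201904,  0.00987648, -0.01035568]), 'gripper_force': 0.0, 'width': 85.54190070489996}
scene [[386.76877865   0.         254.43898844]
 [  0.         386.76877865 193.90737506]
 [  0.           0.           1.        ]] [-187.96987779  914.12342285  673.53739735] [ 0.54515859 -0.70412624 -0.45498171]
side [[406.62950076   0.         251.62420852]
 [  0.         406.62950076 192.89749532]
 [  0.           0.           1.        ]] [ 128.15722011 -954.6882837   684.59313868] [ 0.33656141  0.79439792 -0.50562671]
wrist [[268.00109169   0.         259.22626827]
 [  0.         268.00109169 194.9097016 ]
 [  0.           0.           1.        ]] [648.81404955  78.03205245 374.44113954] [-0.00201742 -0.30631253 -0.95192887]
```

View images.

View pics/scene0.png

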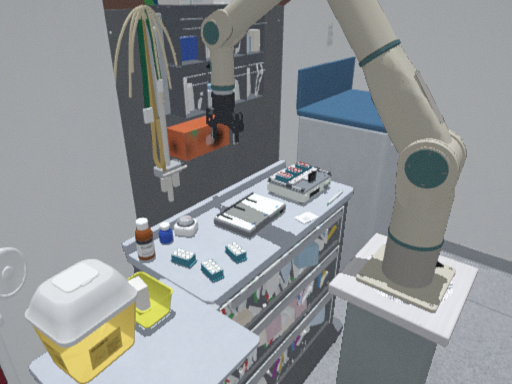

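View pics/side0.png

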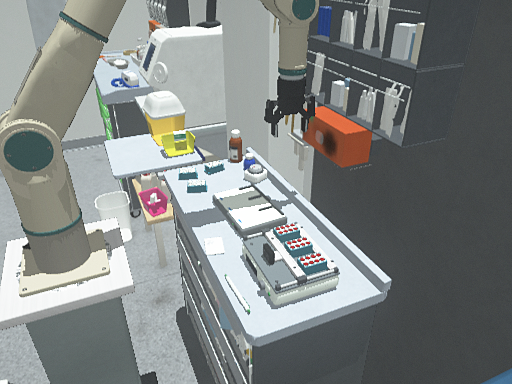

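View pics/wrist0.png

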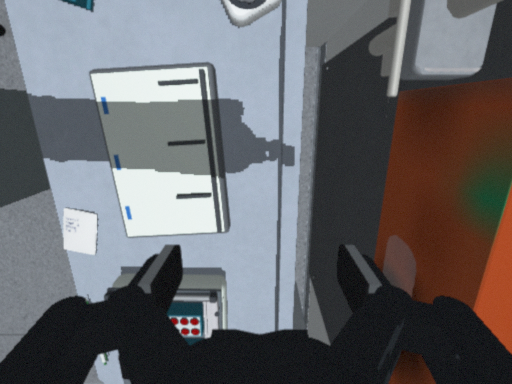

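```bash
cat >> h.py <<'E'
def blobs(m,lo=3,hi=1e9):
    n,l,st,ce=cv2.connectedComponentsWithStats(m.astype(np.uint8)); return [(ce[i],st[i,4],st[i]) for i in range(1,n) if lo<=st[i,4]<=hi]
def red(im):
    h=cv2.cvtColor(im,cv2.COLOR_BGR2HSV); return ((h[...,0]<8)|(h[...,0]>172))&(h[...,1]>130)&(h[...,2]>70)
def teal(im):
    h=cv2.cvtColor(im,cv2.COLOR_BGR2HSV); return (h[...,0]>80)&(h[...,0]<105)&(h[...,1]>110)&(h[...,2]>25)
def blue(im):
    h=cv2.cvtColor(im,cv2.COLOR_BGR2HSV); return (h[...,0]>100)&(h[...,0]<125)&(h[...,1]>150)&(h[...,2]>80)
E
python3 - <<'E'
from h import *
c=cam("side"); im=cv2.imread("pics/side0.png"); m=red(im); m[:,:230]=0; m[:210]=0;m[:,340:]=0
for b in blobs(m,4): print("red",b[0].round(1),b[1],ray(c,b[0],78).round(1))
for n in("scene","side"):
    c=cam(n); im=cv2.imread(f"pics/{n}0.png"); m=teal(im)
    for b in blobs(m,30): print(n,"teal",b[0].round(1),b[1],ray(c,b[0],13).round(1))
c=cam("wrist"); im=cv2.imread("pics/wrist0.png")
for b in blobs(blue(im),10): print("blue",b[0].round(1),b[1],ray(c,b[0],30).round(1))
for p in [(91,72),(212,64),(228,232),(127,237)]: print(p,ray(c,p,30).round(1))
for p in [(160,83),(198,80),(168,143),(205,141),(177,196),(212,194)]: print('stop',p,ray(c,p,38).round(1))
E
```

```text
red [287.  225.8] 4 [ 549.  -193.7   78. ]
red [291.8 224.6] 5 [ 562.8 -194.2   78. ]
red [282.  227.2] 4 [ 534.2 -194.4   78. ]
red [277.2 228.4] 5 [ 520.6 -194.    78. ]
red [290.  229.5] 6 [ 548.3 -211.6   78. ]
red [295.2 228.4] 5 [ 562.7 -212.8   78. ]
red [285.4 230.8] 5 [ 535.  -211.9   78. ]
red [280.5 232.3] 6 [ 520.6 -212.7   78. ]
red [304.  238.5] 6 [ 562.  -259.5   78. ]
red [294.  241.5] 6 [ 533.6 -260.2   78. ]
red [299.2 240.4] 5 [ 547.4 -261.4   78. ]
red [289.  242.5] 6 [ 520.6 -258.8   78. ]
red [302.4 243.8] 5 [ 547.8 -276.5   78. ]
red [307.7 242.4] 7 [ 562.3 -277.    78. ]
red [297.5 245.5] 6 [ 533.7 -277.6   78. ]
red [292.3 246.6] 7 [ 520.3 -276.2   78. ]
red [312.7 256. ] 11 [ 546.9 -326.8   78. ]
red [318.3 254.6] 7 [ 561.5 -327.5   78. ]
red [307.5 257.5] 8 [ 533.1 -326.6   78. ]
red [302.1 259.1] 9 [ 518.9 -326.6   78. ]
red [321.7 258.8] 9 [ 560.6 -343.8   78. ]
red [311.2 262. ] 10 [ 532.8 -343.9   78. ]
red [316.5 260.5] 8 [ 546.5 -344.2   78. ]
red [305.5 263.5] 8 [ 518.3 -343.2   78. ]
scene teal [338.5  99.1] 2626 [ 1051.8 -1676.3    13. ]
scene teal [292.1 173.7] 126 [ 593.7 -352.2   13. ]
scene teal [235.9 256. ] 121 [405.9 232.5  13. ]
scene teal [183.9 260.8] 147 [505.9 339.4  13. ]
scene teal [212.8 274.6] 134 [400.6 333.5  13. ]
side teal [319.3 265. ] 44 [ 588.8 -296.6   13. ]
side teal [501.1 378.3] 241 [ 726.2 -701.1   13. ]
blue [104.3 105.2] 48 [459.   81.9  30. ]
blue [116.9 162.2] 35 [463.   11.6  30. ]
blue [128.  212.3] 31 [467.  -58.4  30. ]
(91, 72) [449.8 119.   30. ]
(212, 64) [592.9 127.6  30. ]
(228, 232) [604.1 -88.   30. ]
(127, 237) [460.  -96.1  30. ]
stop (160, 83) [532.6 106.4  38. ]
stop (198, 80) [577.1 109.6  38. ]
stop (168, 143) [534.8  37.3  38. ]
stop (205, 141) [581.   39.8  38. ]
stop (177, 196) [539.5 -32.   38. ]
stop (212, 194) [586.  -29.1  38. ]
```

```bash
python3 - <<'E'
from h import *
c=cam("side"); print(proj(c,(461,-267,89)))
im=cv2.imread("pics/side0.png")[200:310,220:350]; cv2.imwrite("pics/s1.png",cv2.resize(im,None,fx=5,fy=5))
E
python3 -m inch '[[[-26.7,-18.9,8,0.8],[-26.7,-18.9,8,0.8],[-26.7,-18.9,8,0.8],[-26.7,-18.9,8,0.8],[-26.7,-18.9,8,0.8],[-26.7,-18.9,8,0.8],[-26.7,-18.9,8,0.8],[-26.7,-18.9,8,0.8]]]' 5.0
```

```text
[268.39765654 246.98146147]
clock: 0.82
eef_pos: [461.6, -265.4, 151.7]
tool_rot: [-3.142, -0.0, 1.557]
force: [0.4, -0.3, -0.2]
width: 50.1
gripper_force: 0.0
```

View pics/s1.png

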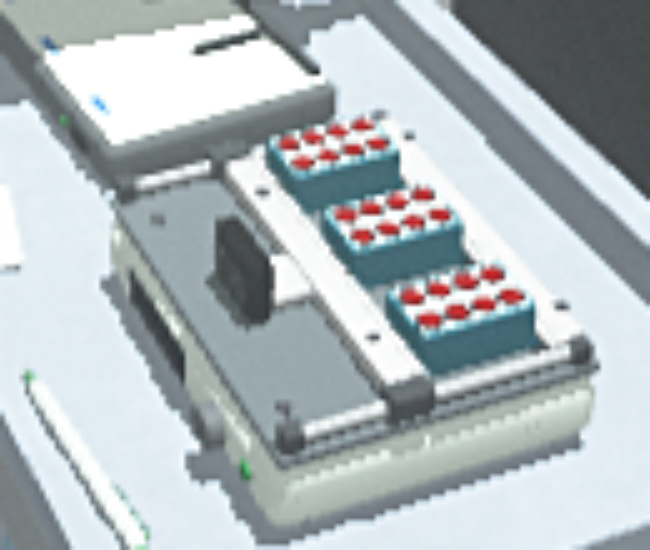

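```bash
python3 -m inch '[[[0,0,3,0],[0,0,6,0],[0,0,7.6,0],[0,0,7.8,0],[0,0,7.8,0],[0,0,7.8,0]]]' && python3 -m inch '[[[0,0,0,0],[0,0,0,0],[0,0,0,0],[0,0,0,0],[0,0,0,0],[0,0,0,0]]]' 0.8
```

```text
clock: 1.32
eef_pos: [463.6, -264.4, 74.8]
tool_rot: [3.141, 0.0, 1.557]
force: [0.2, 0.3, 0.2]
width: 49.9
gripper_force: 0.0
clock: 1.82
eef_pos: [458.7, -264.2, 75.0]
tool_rot: [-3.135, -0.001, 1.555]
force: [-7.8, 0.3, 9.7]
width: 12.3
gripper_force: 58.9
```

```bash
python3 -m inch '[[[0,-0.6,0,0],[0,-1.2,0,0],[0,-1.8,0,0],[0,-2.4,0,0],[0,-3.0,0,0],[0,-3.5,0,0],[0,-3.6,0,0],[0,-3.6,0,0]]]' && python3 -m inch '[[[0,0,0,0],[0,0,0,0],[0,0,0,0],[0,0,0,0]]]' 4.0 && python3 -m inch '[[[0,0,-4,0],[0,0,-8,0],[0,0,-8,0],[0,0,-8,0]]]'
```

```text
clock: 2.48
eef_pos: [428.5, -263.7, 75.0]
tool_rot: [3.138, 0.001, 1.557]
force: [4.6, 2.2, 4.7]
width: 12.2
gripper_force: 59.8
clock: 2.82
eef_pos: [425.9, -263.8, 73.9]
tool_rot: [-3.14, -0.0, 1.556]
force: [0.1, -0.3, 0.2]
width: 39.9
gripper_force: 0.0
clock: 3.15
eef_pos: [427.8, -264.7, 155.9]
tool_rot: [3.138, 0.002, 1.556]
force: [-0.2, -0.1, -1.0]
width: 40.0
gripper_force: 0.0
```

```bash
python3 -m inch '[[[1,1.5,-2,7],[2,3,-2,14],[3,4.5,-2,21],[4,6,-2,28],[5,7.5,-2,35],[6.1,9,-2,42],[6.1,10.5,-2,49],[6.1,11.4,-2,56]]]' 5.0 && python3 -m inch '[[[0,0,0,7],[0,0,0,14],[0,0,0,21],[0,0,0,28],[0,0,0,34],[0,0,0,34],[0,0,0,34],[0,0,0,34]]]' && python3 - <<'E'
from h import *
c=cam("wrist"); s=sensors.read_state(); im=get_image("wrist"); cv2.imwrite("pics/w1.png",im)
print(s["eef_pos"],s["tool_rot"],s["qpos"].round(2))
for b in blobs(red(im),15): print(b[0].round(1),b[1],ray(c,b[0],78).round(1))
E
```

```text
clock: 3.82
eef_pos: [542.4, -202.8, 172.5]
tool_rot: [-3.14, 0.001, 0.576]
force: [0.6, 0.1, 0.1]
width: 50.1
gripper_force: 0.0
clock: 4.48
eef_pos: [541.2, -204.2, 173.3]
tool_rot: [-3.141, 0.002, -0.011]
force: [0.0, -0.1, 0.3]
width: 50.2
gripper_force: 0.0
[ 541.18129505 -204.19542701  173.33420673] [-3.14133064e+00  1.66917107e-03 -1.14333020e-02] [ 0.01  0.64  0.48  1.79 -0.39  0.81 -0.9 ]
[251.  176.8] 101 [ 559.  -197.4   78. ]
[269.9 176.8] 100 [ 558.8 -214.7   78. ]
[322.7 177. ] 101 [ 558.1 -263.2   78. ]
[341.2 177. ] 102 [ 557.9 -280.2   78. ]
[396.1 177.2] 101 [ 557.2 -330.6   78. ]
[414.6 177.4] 108 [ 556.9 -347.6   78. ]
[251.4 190.9] 49 [ 545.5 -197.5   78. ]
[269.8 191.6] 96 [ 544.5 -214.6   78. ]
[321.4 191.8] 99 [ 543.9 -262.8   78. ]
[339.8 191.7] 95 [ 543.8 -280.1   78. ]
[393.6 191.9] 99 [ 543.1 -330.3   78. ]
[411.8 192.1] 100 [ 542.7 -347.4   78. ]
[320.2 205.8] 91 [ 530.  -262.5   78. ]
[338.3 205.9] 90 [ 529.7 -279.8   78. ]
[391.3 206.1] 95 [ 528.9 -330.1   78. ]
[251.8 205.8] 37 [ 530.6 -197.5   78. ]
[269.2 205.9] 47 [ 530.4 -214.1   78. ]
[409.2 206.3] 95 [ 528.5 -347.2   78. ]
[319.1 219.5] 89 [ 515.9 -262.3   78. ]
[336.9 219.6] 89 [ 515.5 -279.6   78. ]
[389.  219.8] 88 [ 514.8 -329.9   78. ]
[406.7 220.1] 89 [ 514.4 -347.1   78. ]
[251.  219.6] 36 [ 516.4 -196.5   78. ]
[268.6 219.6] 38 [ 516.2 -213.5   78. ]
```

View pics/w1.png

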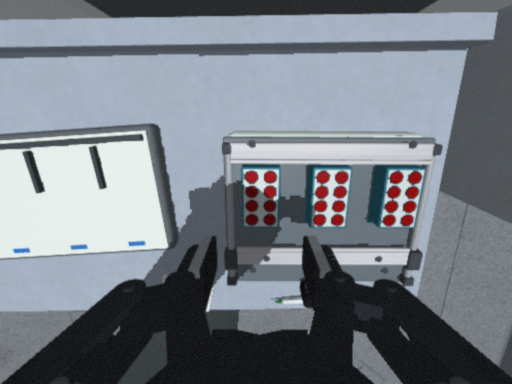

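```bash
python3 -m inch '[[[-0.1,0.05,4,0],[-0.1,0.05,8,0],[-0.1,0.05,10,0],[-0.1,0.05,10.9,0],[-0.1,0.05,10.9,0],[-0.1,0.05,10.9,0]]]' && python3 -m inch '[[[0,0,0,0],[0,0,0,0],[0,0,0,0],[0,0,0,0],[0,0,0,0],[0,0,0,0]]]' 3.0 && python3 -m inch '[[[-0.5,0,0,0],[-1.0,0,0,0],[-1.3,0,0,0],[-1.3,0,0,0]]]' && python3 -m inch '[[[0,0,-2,0],[0,0,-5,0],[0,0,-8,0],[0,0,-8,0]]]'
```

```text
clock: 5.03
eef_pos: [541.1, -205.4, 65.7]
tool_rot: [3.141, -0.001, -0.014]
force: [0.4, -1.0, 0.4]
width: 49.6
gripper_force: 0.0
clock: 5.53
eef_pos: [542.0, -205.6, 67.2]
tool_rot: [3.14, -0.003, -0.014]
force: [-0.8, 0.0, 6.9]
width: 34.3
gripper_force: 60.5
clock: 5.87
eef_pos: [529.7, -205.5, 67.1]
tool_rot: [3.14, -0.005, -0.014]
force: [1.2, 0.3, 7.1]
width: 34.0
gripper_force: 60.6
clock: 6.2
eef_pos: [530.6, -206.5, 150.6]
tool_rot: [3.138, -0.009, -0.014]
force: [0.6, -0.6, -0.7]
width: 34.5
gripper_force: 60.2
```

```bash
python3 -m inch '[[[0.2,-4,0,-1],[0.2,-8,0,-2],[0.3,-12,0,-3],[0.3,-16,0,-4.1],[0.4,-20,0,-4.1],[0.4,-24,0,-4.1],[0.5,-28,0,-4.1],[0.5,-28.5,0,-4.1]]]' && python3 - <<'E'
from h import *
c=cam("wrist"); im=get_image("wrist"); cv2.imwrite("pics/w2.png",im);s=sensors.read_state()
print(s["eef_pos"],s["tool_rot"],s["width"])
for b in blobs(blue(im),10): print("blue",b[0].round(1),b[1],ray(c,b[0],30).round(1))
E
```

```text
clock: 6.87
eef_pos: [535.8, 90.6, 144.4]
tool_rot: [-3.136, 0.001, 0.069]
force: [-0.2, 0.8, -1.3]
width: 34.3
gripper_force: 60.3
[535.94872809  87.54361692 144.48076827] [-3.13786039e+00  9.12662711e-04  6.78166162e-02] 33.86879713095262
blue [56.5 55.5] 1401 [644.4 275.4  30. ]
blue [327.7 258. ] 47 [463.   10.6  30. ]
blue [391.5 259. ] 48 [466.9 -59.1  30. ]
```

View pics/w2.png

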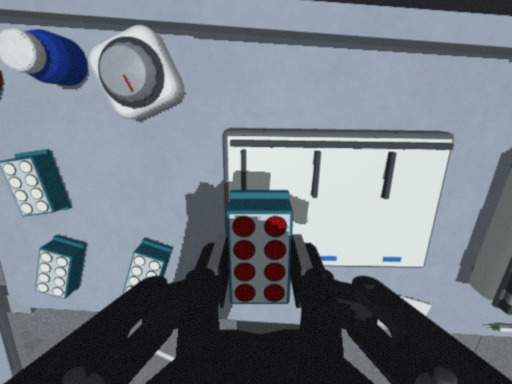

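```bash
python3 - <<'E'
from h import *
c=cam("wrist"); s=sensors.read_state(); print(s["eef_pos"],s["tool_rot"])
im=cv2.imread("pics/w2.png"); g=cv2.cvtColor(im,cv2.COLOR_BGR2GRAY)
from math import cos,sin
R=np.array([[cos(.056),-sin(.056)],[sin(.056),cos(.056)]])
d=(g<90)
for r0,r1 in((158,166),(180,188)):
  for x0,x1 in((300,340),(370,415)):
    ys,xs=np.nonzero(d[r0:r1,x0:x1]); p=(xs.mean()+x0,ys.mean()+r0); P=ray(c,p,38)[:2]; print("stopc",np.round(p,1),P.round(1))
for x0 in(290,350,420):
    col=g[130:170,x0].astype(int); k=np.nonzero(col<90)[0]; 
    P=ray(c,(x0,130+k.max()+.5),32)[:2]; print("rail",130+k.min(),130+k.max(),P.round(1),"x in board rot",(R.T@P).round(1))
for b in blobs(red(im),30): print("w",ray(c,b[0],144.5-15+26).round(1))
for bay in((547,87.5),(551,17.6),(555,-52.3)): print(R.T@np.array(bay))
E
```

```text
[535.94872809  87.54361692 144.48076827] [-3.13786039e+00  9.12662711e-04  6.78166162e-02]
stopc [316.1 161.4] [569.6  36. ]
stopc [390.2 161.6] [574.2 -33.5]
stopc [314.6 183.5] [548.   34.6]
stopc [386.6 183.5] [552.8 -34.8]
rail 130 146 [580.9  61.3] x in board rot [583.4  28.7]
rail 130 146 [584.9   4.6] x in board rot [584.2 -28.2]
rail 131 147 [588.5 -61.8] x in board rot [584.1 -94.6]
w [555.6  78.6 155.5]
[551.03996746  56.74684367]
[551.1213427  -13.26746471]
[551.20271795 -83.2817731 ]
```

```bash
python3 -m inch '[[[0.25,0.95,0,0.7],[0.25,0.95,0,0.7],[0.25,0.95,4,0.7],[0.25,0.95,7,0.7],[0.25,0.95,9,0.7],[0.25,0.95,9.6,0.7],[0.25,0.95,9.9,0.7],[0.25,0.95,9.9,0.7]]]'
```

```text
clock: 7.58
eef_pos: [540.2, 68.9, 46.4]
tool_rot: [3.141, -0.0, 0.042]
force: [-0.3, 0.1, -0.5]
width: 34.3
gripper_force: 60.4
```

```bash
python3 -m inch '[[[0,-0.4,0.1,-0.6],[0,-0.9,0.15,-0.6],[0,-1.3,0.15,-0.6],[0,-1.6,0.15,-0.6],[0,-1.9,0.15,-0.6],[0,-2.1,0.15,-0.6],[0,-2.1,0.15,-0.6]]]' && python3 -m inch '[[[0.4,0,0,0],[0.8,0,0,0],[1.1,0,0,0],[1.3,0,0,0],[1.5,0,0,0],[1.6,0,0,0],[1.6,0,0,0]]]'
```

```text
clock: 8.17
eef_pos: [539.6, 87.3, 45.6]
tool_rot: [3.135, -0.002, 0.053]
force: [-0.8, -10.2, 3.0]
width: 34.5
gripper_force: 60.9
clock: 8.75
eef_pos: [549.4, 87.8, 45.2]
tool_rot: [3.137, 0.01, 0.054]
force: [-11.9, -11.5, 14.2]
width: 34.5
gripper_force: 62.1
```

```bash
python3 -m inch '[[[0,0,-0.1,0],[0,0,-0.1,0],[0,0,-0.1,0],[0,0,-0.1,0]]]' 4.8 && python3 -m inch '[[[-0.4,-0.3,-3,0],[-0.4,-0.3,-7,0],[-0.4,-0.3,-10,0],[-0.4,-0.3,-10,0],[-0.4,-0.3,-10,0]]]' && python3 - <<'E'
from h import *
s=sensors.read_state();c=cam("wrist"); im=get_image("wrist"); cv2.imwrite("pics/w3.png",im)
print(s["eef_pos"],s["tool_rot"])
E
```

```text
clock: 9.08
eef_pos: [555.4, 93.9, 45.9]
tool_rot: [-3.141, -0.001, 0.057]
force: [-1.0, -0.2, -0.2]
width: 48.0
gripper_force: 0.0
clock: 9.5
eef_pos: [552.2, 96.6, 147.5]
tool_rot: [-3.14, -0.004, 0.057]
force: [0.0, -0.6, -0.5]
width: 48.1
gripper_force: 0.0
[552.1947107   96.5517157  147.53030053] [-3.14031856 -0.00444879  0.05705679]
```

View pics/w3.png

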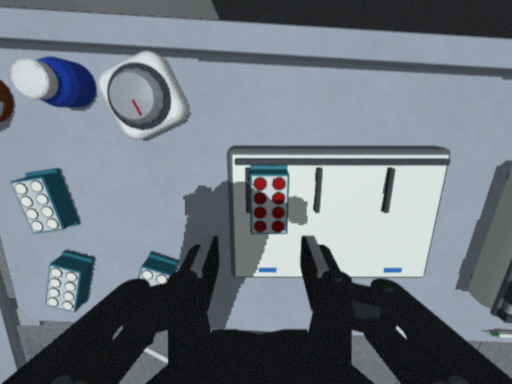

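```bash
python3 -m inch '[[[-0.4,4,0,1],[-0.8,8,0,2],[-1.2,12,0,3],[-1.6,16,0,4.1],[-2,20,0,4.1],[-2.4,24,0,4.1],[-2.8,28,0,4.1],[-3.1,32,0,4.1]]]' 5.0 && python3 -m inch '[[[-0.2,3,0,0],[-0.2,4.5,0,0],[-0.2,4.5,0,0],[-0.2,4.5,0,0],[-0.2,4.5,0,0],[-0.2,4.5,0,0]]]' && python3 - <<'E'
from h import *
s=sensors.read_state();c=cam("wrist"); im=get_image("wrist")
print(s["eef_pos"],s["tool_rot"])
P=np.array([ray(c,b[0],78) for b in blobs(red(im),30)]); print(P.round(1))
E
```

```text
clock: 10.22
eef_pos: [536.2, -226.7, 143.9]
tool_rot: [-3.14, 0.003, -0.016]
force: [0.6, 0.1, -0.3]
width: 50.0
gripper_force: 0.0
clock: 10.72
eef_pos: [535.1, -268.2, 144.7]
tool_rot: [-3.139, 0.001, -0.013]
force: [0.4, 0.1, 0.4]
width: 49.9
gripper_force: 0.0
[ 535.06562784 -268.15745551  144.73994744] [-3.13945973e+00  1.30119614e-03 -1.30114217e-02]
[[ 558.2 -262.6   78. ]
 [ 557.8 -279.7   78. ]
 [ 556.8 -347.1   78. ]
 [ 557.1 -330.    78. ]
 [ 544.3 -262.4   78. ]
 [ 543.7 -279.5   78. ]
 [ 543.  -329.7   78. ]
 [ 542.6 -347.    78. ]
 [ 529.5 -262.2   78. ]
 [ 529.2 -279.4   78. ]
 [ 528.7 -329.5   78. ]
 [ 528.5 -346.6   78. ]
 [ 515.5 -261.9   78. ]
 [ 515.1 -279.2   78. ]
 [ 514.7 -329.4   78. ]
 [ 514.4 -346.6   78. ]]
```

```bash
python3 -m inch '[[[0.4,0.2,3,0],[0.4,0.2,6,0],[0.4,0.2,7.6,0],[0.4,0.2,8,0],[0.4,0.2,8,0],[0.4,0.2,8,0]]]' && python3 -m inch '[[[0,0,0,0],[0,0,0,0],[0,0,0,0],[0,0,0,0],[0,0,0,0],[0,0,0,0]]]' 3.0 && python3 -m inch '[[[-0.5,0,0,0],[-1.0,0,0,0],[-1.3,0,0,0],[-1.3,0,0,0]]]' && python3 -m inch '[[[0,0,-2,0],[0,0,-5,0],[0,0,-8,0],[0,0,-8,0]]]'
```

```text
clock: 11.27
eef_pos: [539.5, -272.5, 66.3]
tool_rot: [3.141, -0.001, -0.015]
force: [-0.3, 0.7, -0.5]
width: 50.0
gripper_force: 0.0
clock: 11.77
eef_pos: [539.9, -273.2, 67.4]
tool_rot: [3.141, -0.003, -0.016]
force: [-1.1, 1.0, 5.8]
width: 34.5
gripper_force: 60.5
clock: 12.1
eef_pos: [527.2, -273.5, 67.5]
tool_rot: [3.14, -0.004, -0.016]
force: [0.9, -0.1, 6.9]
width: 34.2
gripper_force: 60.5
clock: 12.43
eef_pos: [528.4, -274.9, 151.2]
tool_rot: [3.137, -0.008, -0.016]
force: [0.5, -0.2, -0.6]
width: 34.1
gripper_force: 60.1
```

```bash
python3 -m inch '[[[0.2,-4,0,-1],[0.3,-8,0,-2],[0.4,-12,0,-3],[0.5,-16,0,-4.1],[0.6,-20,0,-4.1],[0.7,-24,0,-4.1],[0.9,-28,0,-4.1],[0.9,-28.4,0,-4.1]]]' && python3 -m inch '[[[0,0,0,0],[0,0,0,0],[0,0,0,0],[0,0,0,0],[0,0,0,0],[0,0,0,0]]]'
```

```text
clock: 13.1
eef_pos: [538.9, 21.7, 144.9]
tool_rot: [-3.135, 0.001, 0.068]
force: [-0.4, 1.3, -1.0]
width: 34.0
gripper_force: 60.2
clock: 13.6
eef_pos: [539.3, 10.0, 145.7]
tool_rot: [3.141, -0.0, 0.054]
force: [0.3, 0.7, -0.2]
width: 34.2
gripper_force: 60.2
```

```bash
python3 -m inch '[[[0,0,4,0],[0,0,7,0],[0,0,9,0],[0,0,9.6,0],[0,0,10,0],[0,0,10.05,0],[0,0,10.05,0]]]' && python3 -m inch '[[[0,-0.4,0,0],[0,-0.8,0,0],[0,-1.1,0,0],[0,-1.3,0,0],[0,-1.4,0,0],[0,-1.4,0,0]]]'  && python3 -m inch '[[[0.4,0,0,0],[0.8,0,0,0],[1.2,0,0,0],[1.5,0,0,0],[1.7,0,0,0],[1.8,0,0,0],[1.8,0,0,0]]]'
```

```text
clock: 14.18
eef_pos: [540.2, 10.7, 46.2]
tool_rot: [3.141, -0.002, 0.055]
force: [0.3, 0.1, -0.1]
width: 34.4
gripper_force: 60.2
clock: 14.68
eef_pos: [539.8, 17.4, 46.3]
tool_rot: [3.131, -0.004, 0.051]
force: [-1.4, -14.9, 1.7]
width: 34.4
gripper_force: 60.6
clock: 15.27
eef_pos: [551.9, 17.9, 45.6]
tool_rot: [3.133, 0.007, 0.051]
force: [-11.1, -17.0, 9.0]
width: 34.3
gripper_force: 61.4
```

```bash
python3 -m inch '[[[0,0.15,-0.1,0],[0,0.15,-0.1,0],[0,0.15,-0.1,0],[0,0.15,-0.1,0]]]' 5.0 && python3 -m inch '[[[-0.4,0.3,-3,0],[-0.4,0.3,-7,0],[-0.4,0.3,-10,0],[-0.4,0.3,-10,0],[-0.4,0.3,-10,0],[-0.4,0.3,-10,0]]]'
```

```text
clock: 15.6
eef_pos: [557.2, 25.0, 46.6]
tool_rot: [3.141, -0.001, 0.057]
force: [-0.2, -1.8, 2.0]
width: 50.1
gripper_force: 1.2
clock: 16.1
eef_pos: [552.5, 23.0, 145.9]
tool_rot: [-3.14, 0.0, 0.058]
force: [-0.2, 0.6, -0.5]
width: 50.1
gripper_force: 0.0
```

```bash
python3 -m inch '[[[-0.4,4,0,1],[-0.8,8,0,2],[-1.2,12,0,3],[-1.6,16,0,4.1],[-2,20,0,4.1],[-2.4,24,0,4.1],[-2.8,28,0,4.1],[-3.1,32,0,4.1]]]' 5.0 && python3 -m inch '[[[-0.3,3,0,0],[-0.3,3.9,0,0],[-0.3,3.9,0,0],[-0.3,3.9,0,0],[-0.3,3.9,0,0],[-0.3,3.9,0,0],[-0.3,3.9,0,0]]]'
```

```text
clock: 16.77
eef_pos: [538.5, -300.5, 144.2]
tool_rot: [-3.139, 0.003, -0.015]
force: [0.6, 0.2, -0.1]
width: 50.1
gripper_force: 0.0
clock: 17.35
eef_pos: [536.8, -336.3, 145.9]
tool_rot: [-3.14, 0.0, -0.013]
force: [-1.1, 0.0, -0.7]
width: 49.7
gripper_force: 0.0
```

```bash
python3 -m inch '[[[0.2,0.1,3,0],[0.2,0.1,6,0],[0.2,0.1,7.7,0],[0.2,0.1,8.1,0],[0.2,0.1,8.1,0],[0.2,0.1,8.1,0]]]' && python3 -m inch '[[[0,0,0,0],[0,0,0,0],[0,0,0,0],[0,0,0,0],[0,0,0,0],[0,0,0,0]]]' 3.0 && python3 -m inch '[[[-0.5,0,0,0],[-1.0,0,0,0],[-1.3,0,0,0],[-1.3,0,0,0]]]' && python3 -m inch '[[[0,0,-2,0],[0,0,-5,0],[0,0,-8,0],[0,0,-8,0]]]'
```

```text
clock: 17.85
eef_pos: [538.7, -339.6, 66.0]
tool_rot: [3.141, -0.001, -0.015]
force: [0.8, 0.1, 0.2]
width: 50.3
gripper_force: 0.0
clock: 18.35
eef_pos: [539.1, -340.3, 67.1]
tool_rot: [3.14, -0.003, -0.016]
force: [-0.4, 1.1, 7.1]
width: 34.5
gripper_force: 60.7
clock: 18.68
eef_pos: [526.3, -340.5, 67.1]
tool_rot: [3.139, -0.004, -0.016]
force: [0.7, 0.1, 7.2]
width: 34.0
gripper_force: 60.6
clock: 19.02
eef_pos: [527.5, -342.3, 151.2]
tool_rot: [3.136, -0.008, -0.016]
force: [0.1, -1.7, -0.4]
width: 33.7
gripper_force: 60.0
```

```bash
python3 -m inch '[[[0.2,-4,0,-1],[0.3,-8,0,-2],[0.4,-12,0,-3],[0.5,-16,0,-4.1],[0.8,-20,0,-4.1],[1,-24,0,-4.1],[1.3,-28,0,-4.1],[1.3,-28.1,0,-4.1]]]' && python3 -m inch '[[[0,0,0,0],[0,0,0,0],[0,0,0,0],[0,0,0,0],[0,0,0,0],[0,0,0,0]]]'
```

```text
clock: 19.68
eef_pos: [542.7, -47.3, 144.3]
tool_rot: [-3.134, 0.001, 0.069]
force: [-0.2, 0.4, -1.1]
width: 34.2
gripper_force: 60.1
clock: 20.18
eef_pos: [542.3, -59.9, 145.2]
tool_rot: [3.141, -0.0, 0.054]
force: [-0.4, -0.2, -1.0]
width: 34.1
gripper_force: 60.1
```

```bash
python3 -m inch '[[[0,0,4,0],[0,0,7,0],[0,0,9,0],[0,0,9.6,0],[0,0,10,0],[0,0,10.05,0],[0,0,10.05,0]]]' && python3 -m inch '[[[0,-0.4,0,0],[0,-0.8,0,0],[0,-1.1,0,0],[0,-1.2,0,0],[0,-1.3,0,0],[0,-1.3,0,0]]]'  && python3 -m inch '[[[0.4,0,0,0],[0.8,0,0,0],[1.2,0,0,0],[1.5,0,0,0],[1.7,0,0,0],[1.9,0,0,0],[1.9,0,0,0]]]' && python3 -m inch '[[[0,0.2,-0.1,0],[0,0.2,-0.1,0],[0,0.2,-0.1,0],[0,0.2,-0.1,0]]]' 5.0 && python3 -m inch '[[[-0.4,0.3,-3,0],[-0.4,0.3,-7,0],[-0.4,0.3,-10,0],[-0.4,0.3,-10,0],[-0.4,0.3,-10,0],[-0.4,0.3,-10,0]]]'
```

```text
clock: 20.77
eef_pos: [543.3, -59.3, 45.7]
tool_rot: [3.141, -0.002, 0.055]
force: [0.6, -0.3, -1.5]
width: 34.1
gripper_force: 60.2
clock: 21.27
eef_pos: [542.9, -52.6, 45.8]
tool_rot: [3.132, -0.004, 0.052]
force: [-0.6, -12.8, 0.6]
width: 34.3
gripper_force: 60.5
clock: 21.85
eef_pos: [556.5, -52.0, 45.3]
tool_rot: [3.134, 0.006, 0.052]
force: [-10.3, -14.6, 8.0]
width: 33.9
gripper_force: 61.3
clock: 22.18
eef_pos: [561.5, -45.2, 45.9]
tool_rot: [-3.141, -0.001, 0.057]
force: [0.2, -0.1, -0.6]
width: 50.2
gripper_force: 0.0
clock: 22.68
eef_pos: [556.8, -48.6, 145.4]
tool_rot: [-3.141, 0.0, 0.057]
force: [0.0, -0.3, -0.7]
width: 49.7
gripper_force: 0.0
```

```bash
python3 -m inch '[[[-2,-4,-1,0],[-4,-8,-2,0],[-4,-9,-3,0],[-4,-9,-4,0],[-4,-9,-5,0],[-4,-9,-5,0],[-4,-9,-5,0],[-4,-9,-5,0]]]' && python3 - <<'E'
from h import *
s=sensors.read_state();c=cam("wrist"); im=get_image("wrist");print(s["eef_pos"])
cv2.imwrite("pics/w4.png",cv2.resize(im[80:330,100:500],None,fx=2,fy=2,interpolation=cv2.INTER_CUBIC))
R=np.array([[np.cos(.056),-np.sin(.056)],[np.sin(.056),np.cos(.056)]])
for b in blobs(red(im),20): print((R.T@ray(c,b[0],56)[:2]).round(1),b[1])
E
```

```text
clock: 23.35
eef_pos: [512.0, 36.6, 195.1]
tool_rot: [3.141, 0.001, 0.054]
force: [0.5, 0.4, -0.5]
width: 50.1
gripper_force: 0.0
[512.01822883  36.55653996 195.08936185]
[570.4  65.3] 84
[570.5  48.1] 80
[570.4  -5.3] 83
[570.4 -22.4] 81
[570.7 -75.9] 82
[570.8 -93. ] 84
[556.4  65.3] 76
[556.2  48.1] 73
[556.4  -5.4] 76
[556.3 -22.5] 75
[556.6 -75.8] 80
[556.6 -93.2] 77
[542.3  65. ] 76
[542.4  47.9] 75
[542.3  -5.4] 77
[542.2 -22.4] 72
[542.4 -75.9] 77
[542.5 -93. ] 74
[528.2  65.1] 72
[528.1  48. ] 72
[528.2  -5.5] 74
[528.3 -22.5] 70
[528.5 -75.9] 71
[528.5 -93.1] 73
```

View pics/w4.png

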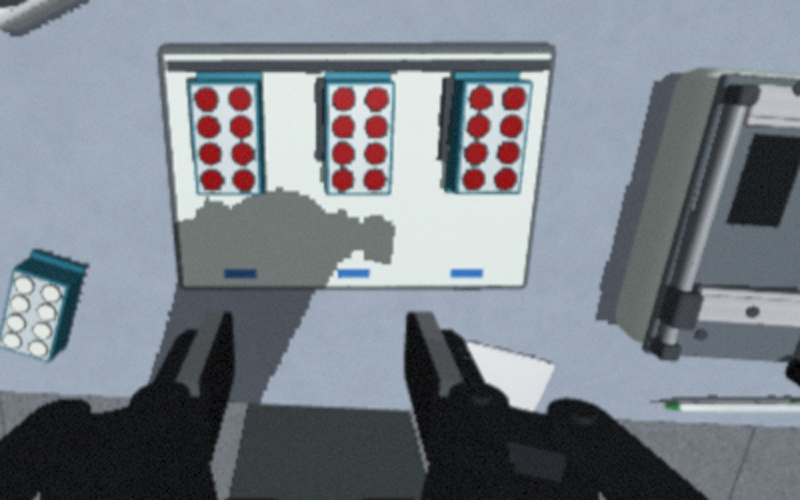

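```bash
python3 -m inch '[[[-2,-4,-1,0],[-4,-8,-2,0],[-6,-12,-3,0],[-8,-16,-4,0],[-9.7,-20,-4,0],[-9.7,-23.6,-4,0],[-9.7,-23.6,-4,0],[-9.7,-23.6,-4,0]]]' && python3 -m inch '[[[0,0,0,0],[0,0,0,0],[0,0,0,0],[0,0,0,0]]]' && cat >> h.py <<'E'
def fresh(im,c,z=26.):
    """fresh blocks: white-well groups lying inside teal-bounded tops"""
    h=cv2.cvtColor(im,cv2.COLOR_BGR2HSV); t=teal(im).astype(np.uint8)
    t=cv2.morphologyEx(t,cv2.MORPH_CLOSE,np.ones((5,5),np.uint8))
    return t
E
python3 - <<'E'
from h import *
s=sensors.read_state();c=cam("wrist"); im=get_image("wrist");print(s["eef_pos"],s["tool_rot"])
cv2.imwrite("pics/w5.png",im)
E
```

```text
clock: 24.07
eef_pos: [400.8, 271.9, 234.9]
tool_rot: [-3.141, 0.001, 0.063]
force: [0.1, -0.1, -0.4]
width: 49.6
gripper_force: 0.0
clock: 24.4
eef_pos: [402.6, 266.4, 235.6]
tool_rot: [3.141, 0.0, 0.053]
force: [0.4, 0.7, -0.9]
width: 50.0
gripper_force: 0.0
[402.63829646 266.3632614  235.63218216] [3.14120473e+00 1.51904993e-05 5.26329516e-02]
```

View pics/w5.png

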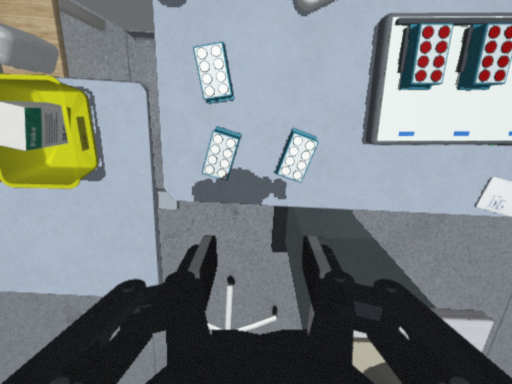

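```bash
sed -i '/^def fresh/,$d' h.py; cat >> h.py <<'E'
def wells(im,c,uv,z,r=40):
    """8 white wells round pixel uv -> centre (x,y) and yaw of long axis at height z"""
    h=cv2.cvtColor(im,cv2.COLOR_BGR2HSV); d=cv2.dilate(teal(im).astype(np.uint8),np.ones((9,9)))
    m=((h[...,2]>215)&(h[...,1]<30)); q=np.zeros_like(m); u,v=map(int,uv); q[max(v-r,0):v+r,max(u-r,0):u+r]=1
    B=[b for b in blobs(m&q,15,200)]
    P=np.array([ray(c,b[0],z)[:2] for b in B]); ce,(w,l),a=cv2.minAreaRect(P.astype(np.float32))
    X=P-P.mean(0); w=np.linalg.svd(X)[2][0]; w=w if w[0]>0 else -w
    return len(B),P.mean(0).round(1),np.degrees(np.arctan2(w[1],w[0])).round(1),np.sort(np.linalg.norm(X,axis=1)).round(1)
E
python3 - <<'E'
from h import *
c=cam("wrist"); im=cv2.imread("pics/w5.png")
for uv in((213,70),(222,153),(297,155)): print(wells(im,c,uv,26))
E
```

```text
(1, array([530.8, 345.7]), np.float64(0.0), array([0.]))
(6, array([414.3, 320.3]), np.float64(-30.9), array([ 9.5, 12.9, 13. , 19.7, 20.4, 25. ]))
(1, array([397.7, 214.6]), np.float64(0.0), array([0.]))
```

```bash
sed -i '/^def wells/,$d' h.py; cat >> h.py <<'E'
def wells(im,c,uv,z,r=40):
    """white wells round pixel uv -> centre, yaw (deg) of long axis at height z, extents"""
    h=cv2.cvtColor(im,cv2.COLOR_BGR2HSV); m=(h[...,2]>205)&(h[...,1]<30)
    u,v=map(int,uv); q=np.zeros_like(m); q[max(v-r,0):v+r,max(u-r,0):u+r]=1
    ys,xs=np.nonzero(m&q); P=np.array([ray(c,p,z)[:2] for p in zip(xs,ys)],np.float32)
    ce,wh,a=cv2.minAreaRect(P)
    if wh[0]<wh[1]: a+=90
    return np.round(ce,1),P.mean(0).round(1),round((a+90)%180-90,1),np.round(wh,1)
E
python3 - <<'E'
from h import *
c=cam("wrist"); im=cv2.imread("pics/w5.png")
for uv in((213,70),(222,153),(297,155)): print(wells(im,c,uv,26,34))
E
```

```text
(array([520., 329.]), array([520.7, 329. ], dtype=float32), 12.1, array([55.1, 31.3]))
(array([417.4, 319.5]), array([418.8, 319.4], dtype=float32), -15.2, array([31. , 54.6]))
(array([420.6, 216.5]), array([421.3, 216.7], dtype=float32), -17.1, array([30.9, 54.6]))
```

```bash
python3 -m inch '[[[0.5,2,3,7],[1,4,6,14],[1.6,5.1,9,20.3],[1.6,5.1,12,20.3],[1.6,5.1,13,20.3],[1.6,5.1,13,20.3],[1.6,5.1,13,20.3],[1.6,5.1,13,20.3]]]' 5.2 && python3 -m inch '[[[0,0,0,0],[0,0,0,0]]]' && python3 - <<'E'
from h import *
s=sensors.read_state();c=cam("wrist"); im=get_image("wrist");print(s["eef_pos"],s["tool_rot"])
uv=proj(c,(421,216.5,26)); print(uv,wells(im,c,uv,26,75)); cv2.imwrite("pics/w6.png",im)
E
```

```text
clock: 25.12
eef_pos: [421.8, 218.6, 106.9]
tool_rot: [-3.14, -0.002, -0.298]
force: [0.1, -0.6, 0.5]
width: 52.0
gripper_force: 0.0
clock: 25.28
eef_pos: [421.5, 218.8, 106.9]
tool_rot: [-3.139, -0.002, -0.297]
force: [-0.3, 0.9, 1.1]
width: 52.2
gripper_force: 0.0
[421.49354056 218.8219312  106.90981297] [-3.13935316e+00 -1.56815310e-03 -2.97466123e-01]
[261.16272071 200.45415937] (array([433.7, 212.3]), array([436.5, 210.7], dtype=float32), 72.0, array([30.6, 27.2]))
```

View pics/w6.png

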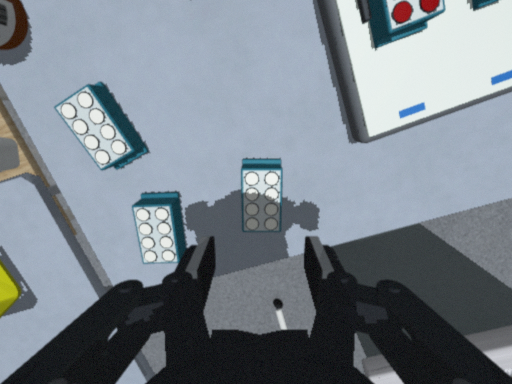

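```bash
python3 -m inch '[[[0,0.2,3,0],[0,0.2,6,0],[0,0.2,8,0],[0,0.2,9,0],[0,0.2,9.3,0],[0,0.2,9.3,0]]]' && python3 -m inch '[[[0,0,0,0],[0,0,0,0],[0,0,0,0],[0,0,0,0],[0,0,0,0],[0,0,0,0]]]' 3.0 && python3 -m inch '[[[0,0,-4,0],[0,0,-8,0],[0,0,-12,0],[0,0,-13,0],[0,0,-13,0],[0,0,-13,0]]]'
```

```text
clock: 25.83
eef_pos: [420.2, 216.1, 12.5]
tool_rot: [3.141, 0.0, -0.299]
force: [0.9, -0.7, -0.1]
width: 51.9
gripper_force: 0.0
clock: 26.33
eef_pos: [421.0, 216.5, 13.8]
tool_rot: [-3.14, -0.002, -0.298]
force: [-0.4, -0.3, 7.6]
width: 34.1
gripper_force: 60.7
clock: 26.83
eef_pos: [420.0, 216.8, 143.0]
tool_rot: [-3.14, -0.0, -0.297]
force: [-0.4, -0.6, -0.9]
width: 34.8
gripper_force: 60.4
```

```bash
python3 -m inch '[[[1.9,3.5,-0.5,0],[3.8,7,-1,0],[5.7,10.6,-1,0],[7.6,14.2,-1,0],[9.5,17.7,-1,0],[11.4,21.2,-1,0],[13.3,24.8,-1,0],[15.2,28.3,-1,0]]]' && python3 -m inch '[[[1.9,3.5,0,0],[3.8,7,0,0],[5.7,10.6,0,0],[7.6,14.2,0,0],[9.5,17.7,0,0],[11.5,21.5,0,0],[11.5,21.5,0,0],[11.5,21.5,0,0]]]' && python3 -m inch '[[[0,0,0,-7],[0,0,0,-14],[0,0,0,-16.3],[0,0,0,-16.3],[0,0,0,-16.3],[0,0,0,-16.3]]]' && python3 - <<'E'
from h import *
s=sensors.read_state();c=cam("wrist"); im=get_image("wrist");print(s["eef_pos"],s["tool_rot"])
uv=proj(c,(s["eef_pos"][0],s["eef_pos"][1],s["eef_pos"][2]+11)); print(uv,wells(im,c,uv,s["eef_pos"][2]+12,60)); cv2.imwrite("pics/w7.png",im)
E
```

```text
clock: 27.5
eef_pos: [481.0, -100.7, 150.8]
tool_rot: [3.142, 0.004, -0.299]
force: [1.5, 0.8, -0.7]
width: 34.0
gripper_force: 60.4
clock: 28.17
eef_pos: [526.9, -341.3, 150.2]
tool_rot: [3.141, 0.003, -0.304]
force: [0.9, 1.3, -0.8]
width: 34.2
gripper_force: 60.4
clock: 28.67
eef_pos: [528.8, -337.0, 151.8]
tool_rot: [-3.14, 0.001, -0.014]
force: [-0.1, 0.3, -0.6]
width: 34.4
gripper_force: 60.4
[ 528.80468205 -336.95689384  151.75725486] [-3.13991261e+00  1.17570860e-03 -1.42347540e-02]
[258.18645508 253.78033524] (array([ 528.9, -342.3]), array([ 535.8, -338.7], dtype=float32), -5.6, array([45.6, 75.4]))
```

View pics/w7.png

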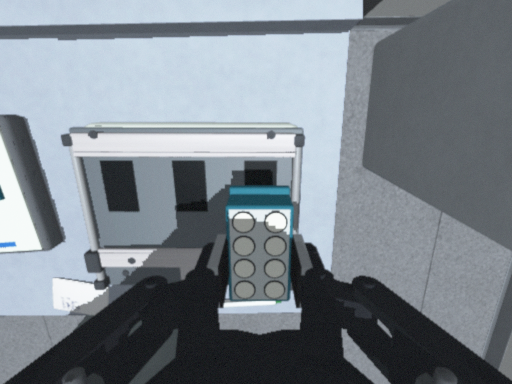

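```bash
python3 -m inch '[[[0,0,3,0],[0,0,6,0],[0,0,7.6,0],[0,0,8.3,0],[0,0,8.5,0],[0,0,8.5,0]]]' && python3 -m inch '[[[0,0,0,0],[0,0,0,0],[0,0,0,0],[0,0,0,0]]]' 5.0 && python3 -m inch '[[[0,0,-3,0],[0,0,-7,0],[0,0,-9,0],[0,0,-9,0],[0,0,-9,0],[0,0,-9,0]]]'
```

```text
clock: 29.22
eef_pos: [529.2, -338.5, 67.7]
tool_rot: [3.141, -0.0, -0.014]
force: [0.5, -0.3, -0.5]
width: 34.0
gripper_force: 60.4
clock: 29.55
eef_pos: [529.5, -338.7, 68.5]
tool_rot: [3.141, -0.001, -0.014]
force: [-0.3, -0.3, 0.3]
width: 50.1
gripper_force: 0.0
clock: 30.05
eef_pos: [528.7, -337.8, 157.3]
tool_rot: [-3.141, 0.0, -0.014]
force: [0.7, 0.9, -0.6]
width: 50.1
gripper_force: 0.0
```

```bash
python3 -m inch '[[[-0.7,-4,0,2],[-1.5,-8,0,4],[-2.2,-12,0,6],[-2.9,-16,0,8],[-3.6,-20,0,10],[-4.3,-24,0,12],[-5,-28,0,14.4],[-5.8,-32,0,14.4]]]' 5.2 && python3 -m inch '[[[0,0,0,0],[0,0,0,0],[0,0,0,0]]]'
```

```text
clock: 30.72
eef_pos: [474.0, -15.7, 156.5]
tool_rot: [3.141, 0.002, -0.267]
force: [1.3, 1.0, 0.5]
width: 52.1
gripper_force: 0.0
clock: 30.97
eef_pos: [475.1, -17.8, 157.0]
tool_rot: [3.14, 0.001, -0.265]
force: [-0.2, -0.8, 0.6]
width: 51.8
gripper_force: 0.0
```

```bash
python3 -m inch '[[[-1.6,-3.5,0,0],[-3.2,-7,0,0],[-4.9,-10.5,0,0],[-6.5,-14,0,0],[-8.1,-17.5,0,0],[-9.7,-21,0,0],[-11.3,-24.5,0,0],[-12.9,-28,0,0]]]' && python3 -m inch '[[[-1.4,-3,1,0],[-1.4,-3,3,0],[-1.4,-3,5,0],[-1.4,-3,5,0],[-1.4,-3,5,0],[-1.4,-3,5,0]]]' && python3 - <<'E'
from h import *
s=sensors.read_state();c=cam("wrist"); im=get_image("wrist");print(s["eef_pos"],s["tool_rot"])
uv=proj(c,(418,319.5,26)); print(uv,wells(im,c,uv,26,60)); cv2.imwrite("pics/w8.png",im)
E
```

```text
clock: 31.63
eef_pos: [425.4, 286.1, 157.4]
tool_rot: [3.141, -0.001, -0.269]
force: [1.0, -0.1, -0.3]
width: 52.4
gripper_force: 0.0
clock: 32.13
eef_pos: [420.4, 317.5, 108.3]
tool_rot: [3.142, -0.001, -0.269]
force: [1.2, 0.5, 0.7]
width: 52.2
gripper_force: 0.0
[420.37474147 317.48581717 108.25291727] [ 3.14157957e+00 -1.15567209e-03 -2.68675416e-01]
[256.84406613 203.11660557] (array([433.6, 315. ]), array([435.6, 313.8], dtype=float32), 74.7, array([31.2, 21. ]))
```

View pics/w8.png

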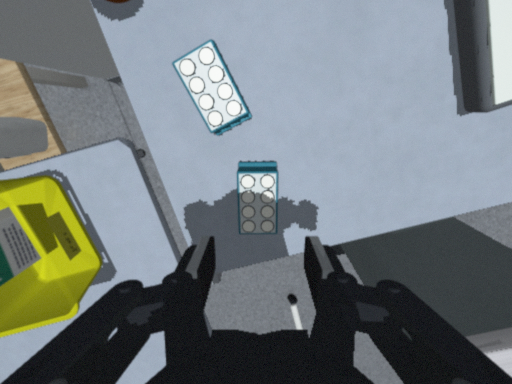

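```bash
python3 - <<'E'
from h import *
c=cam("wrist"); im=cv2.imread("pics/w8.png"); print(wells(im,c,(212,87),26,50))
E
python3 -m inch '[[[-0.2,0,3,0],[-0.2,0,6,0],[-0.2,0,8,0],[-0.2,0,9.2,0],[-0.2,0,9.4,0],[-0.2,0,9.4,0]]]' && python3 -m inch '[[[0,0,0,0],[0,0,0,0],[0,0,0,0],[0,0,0,0],[0,0,0,0],[0,0,0,0]]]' 3.0 && python3 -m inch '[[[0,0,-4,0],[0,0,-8,0],[0,0,-12,0],[0,0,-13.5,0],[0,0,-13.5,0],[0,0,-13.5,0]]]'
```

```text
(array([520.3, 329.5]), array([521.5, 329.3], dtype=float32), 12.1, array([55.9, 31.7]))
clock: 32.68
eef_pos: [417.6, 319.1, 14.0]
tool_rot: [-3.141, -0.0, -0.267]
force: [0.6, 0.6, 0.9]
width: 51.8
gripper_force: 0.0
clock: 33.18
eef_pos: [418.0, 319.9, 15.3]
tool_rot: [-3.139, -0.002, -0.266]
force: [-0.3, -0.9, 6.1]
width: 34.1
gripper_force: 60.5
clock: 33.68
eef_pos: [416.9, 320.3, 149.9]
tool_rot: [-3.139, -0.001, -0.264]
force: [0.1, -0.3, -0.2]
width: 34.3
gripper_force: 60.5
```

```bash
python3 -m inch '[[[1.8,3.6,0,0],[3.5,7.2,0,0],[5.3,10.8,0,0],[7,14.4,0,0],[8.8,18,0,0],[10.6,21.6,0,0],[12.3,25.2,0,0],[14,28.8,0,0]]]' && python3 -m inch '[[[1.8,3.6,0,0],[3.5,7.2,0,0],[5.3,10.8,0,0],[7,14.4,0,0],[8.8,18,0,0],[10.6,21.6,0,0],[12.4,25.3,0,0],[12.4,25.3,0,0]]]' && python3 -m inch '[[[0,0,0,-7],[0,0,0,-14],[0,0,0,-14.4],[0,0,0,-14.4],[0,0,0,-14.4],[0,0,0,-14.4]]]'
```

```text
clock: 34.35
eef_pos: [475.3, 3.3, 147.4]
tool_rot: [3.141, 0.003, -0.265]
force: [1.0, 0.4, -0.4]
width: 34.5
gripper_force: 60.5
clock: 35.02
eef_pos: [528.5, -282.9, 148.0]
tool_rot: [3.133, -0.003, -0.275]
force: [0.1, -1.5, 0.6]
width: 34.7
gripper_force: 60.5
clock: 35.52
eef_pos: [529.5, -271.3, 148.2]
tool_rot: [-3.141, 0.001, -0.016]
force: [-0.3, -0.2, -0.2]
width: 34.1
gripper_force: 60.5
```

```bash
python3 -m inch '[[[0,0,3,0],[0,0,6,0],[0,0,7.4,0],[0,0,8.0,0],[0,0,8.2,0],[0,0,8.2,0]]]' && python3 -m inch '[[[0,0,0,0],[0,0,0,0],[0,0,0,0],[0,0,0,0]]]' 5.0 && python3 -m inch '[[[0,0,-3,0],[0,0,-7,0],[0,0,-9,0],[0,0,-9,0],[0,0,-9,0],[0,0,-9,0]]]'
```

```text
clock: 36.02
eef_pos: [529.2, -271.1, 67.4]
tool_rot: [-3.14, 0.001, -0.015]
force: [-0.3, -0.6, -0.4]
width: 34.0
gripper_force: 60.6
clock: 36.35
eef_pos: [530.0, -271.9, 66.8]
tool_rot: [3.141, -0.0, -0.014]
force: [-0.6, 0.1, 0.3]
width: 50.0
gripper_force: 0.0
clock: 36.85
eef_pos: [529.3, -271.1, 155.9]
tool_rot: [-3.141, 0.001, -0.014]
force: [-0.1, 0.1, -1.0]
width: 50.1
gripper_force: 0.0
```

```bash
python3 -m inch '[[[-0.1,-4,0,-2],[-0.2,-8,0,-4],[-0.3,-12,0,-6],[-0.5,-16,0,-8],[-0.6,-20,0,-10],[-0.7,-24,0,-12],[-0.8,-28,0,-12.9],[-0.9,-32,0,-12.9]]]' 5.2 && python3 -m inch '[[[0,0,0,0],[0,0,0,0],[0,0,0,0]]]'
```

```text
clock: 37.52
eef_pos: [523.7, 50.2, 155.2]
tool_rot: [-3.141, 0.003, 0.212]
force: [-0.2, -0.2, 0.6]
width: 51.9
gripper_force: 0.0
clock: 37.77
eef_pos: [524.4, 47.8, 155.6]
tool_rot: [3.141, 0.002, 0.211]
force: [0.5, -0.2, 0.1]
width: 52.2
gripper_force: 0.0
```

```bash
python3 -m inch '[[[0.8,-3.9,0,0],[1.6,-7.9,0,0],[2.4,-11.8,0,0],[3.2,-15.8,0,0],[4,-19.7,0,0],[4.8,-23.7,0,0],[5.6,-27.6,1,0],[5.6,-27.6,2,0]]]' && python3 -m inch '[[[0,0,1,0],[0,0,2.7,0],[0,0,2.7,0],[0,0,2.7,0],[0,0,2.7,0]]]' && python3 - <<'E'
from h import *
s=sensors.read_state();c=cam("wrist"); im=get_image("wrist");print(s["eef_pos"],s["tool_rot"])
uv=proj(c,(521,329.3,26)); print(uv,wells(im,c,uv,26,60)); cv2.imwrite("pics/w9.png",im)
E
```

```text
clock: 38.43
eef_pos: [521.3, 339.1, 135.5]
tool_rot: [-3.135, -0.002, 0.22]
force: [-0.5, 1.8, -0.1]
width: 52.1
gripper_force: 0.0
clock: 38.85
eef_pos: [523.2, 327.8, 110.0]
tool_rot: [3.141, -0.0, 0.208]
force: [-0.3, -0.3, 0.5]
width: 51.9
gripper_force: 0.0
[523.2369319  327.76192755 110.03685512] [ 3.14075333e+00 -3.55448891e-04  2.07856450e-01]
[256.58855128 201.10806746] (array([535.6, 331.7]), array([538.7, 329.9], dtype=float32), -79.3, array([23. , 30.7]))
```

View pics/w9.png

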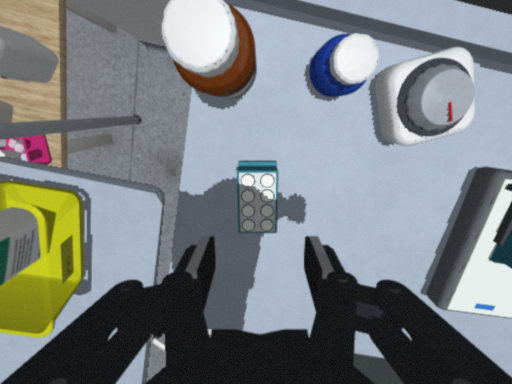

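```bash
python3 -m inch '[[[-0.2,0,3,0],[-0.2,0,6,0],[-0.2,0,8,0],[-0.2,0,9.2,0],[-0.2,0,9.5,0],[-0.2,0,9.5,0]]]' && python3 -m inch '[[[0,0,0,0],[0,0,0,0],[0,0,0,0],[0,0,0,0],[0,0,0,0],[0,0,0,0]]]' 3.0 && python3 -m inch '[[[0,0,-4,0],[0,0,-8,0],[0,0,-12,0],[0,0,-13.5,0],[0,0,-13.5,0],[0,0,-13.5,0]]]'
```

```text
clock: 39.4
eef_pos: [520.6, 329.1, 14.8]
tool_rot: [3.141, -0.0, 0.21]
force: [-0.1, -1.1, -0.3]
width: 51.6
gripper_force: 0.0
clock: 39.9
eef_pos: [521.5, 330.0, 16.5]
tool_rot: [-3.141, -0.003, 0.211]
force: [-0.0, -0.7, 6.7]
width: 34.3
gripper_force: 60.6
clock: 40.4
eef_pos: [520.4, 330.1, 150.9]
tool_rot: [-3.14, -0.002, 0.212]
force: [-0.0, 0.5, -1.3]
width: 33.9
gripper_force: 60.4
```

```bash
python3 -m inch '[[[-0.7,3.8,0,0],[-1.5,7.6,0,0],[-2.2,11.4,0,0],[-3,15.2,0,0],[-3.7,19,0,0],[-4.5,22.8,0,0],[-5.2,26.6,0,0],[-6,30.4,0,0]]]' && python3 -m inch '[[[-0.7,3.8,0,0],[-1.5,7.6,0,0],[-2.2,11.4,0,0],[-3,15.2,0,0],[-3.7,19,0,0],[-4.3,22.1,0,0],[-4.3,22.1,0,0],[-4.3,22.1,0,0]]]' && python3 -m inch '[[[0,0,0,7],[0,0,0,12.9],[0,0,0,12.9],[0,0,0,12.9],[0,0,0,12.9],[0,0,0,12.9]]]'
```

```text
clock: 41.07
eef_pos: [523.7, 18.2, 148.0]
tool_rot: [-3.141, 0.003, 0.212]
force: [0.8, -0.9, -0.8]
width: 33.7
gripper_force: 60.4
clock: 41.73
eef_pos: [527.7, -207.6, 148.0]
tool_rot: [-3.141, 0.003, 0.206]
force: [-0.7, 0.7, 0.4]
width: 34.1
gripper_force: 60.5
clock: 42.23
eef_pos: [529.4, -204.5, 149.3]
tool_rot: [-3.141, 0.001, -0.011]
force: [-0.2, -0.6, -0.9]
width: 34.1
gripper_force: 60.5
```

Lower (underside offset ~16.3), release, rise and check all three before closing.

```bash
python3 -m inch '[[[0,0,3,0],[0,0,6,0],[0,0,7.4,0],[0,0,8.0,0],[0,0,8.15,0],[0,0,8.15,0]]]' && python3 -m inch '[[[0,0,0,0],[0,0,0,0],[0,0,0,0],[0,0,0,0]]]' 5.0 && python3 -m inch '[[[0,0,-3,0],[-3,3,-7,0],[-6,5,-9,0],[-7,6,-12,0],[-7,6.5,-13,0],[-7,6.5,-13,0],[-7,6.5,-13,0],[-7,6.5,-13,0]]]' && python3 - <<'E'
from h import *
s=sensors.read_state();c=cam("wrist"); im=get_image("wrist");print(s["eef_pos"],s["tool_rot"])
cv2.imwrite("pics/w10.png",cv2.resize(im[60:310,80:480],None,fx=2,fy=2,interpolation=cv2.INTER_CUBIC))
for y in(-205,-271,-338): uv=proj(c,(529,y,78)); print(uv,wells(im,c,uv,78,28))
E
```

```text
clock: 42.73
eef_pos: [529.1, -205.1, 68.7]
tool_rot: [-3.14, 0.0, -0.013]
force: [-0.1, -0.6, -0.4]
width: 34.2
gripper_force: 60.5
clock: 43.07
eef_pos: [529.8, -205.5, 68.4]
tool_rot: [3.141, -0.001, -0.014]
force: [0.4, -0.7, -0.4]
width: 49.9
gripper_force: 0.0
clock: 43.73
eef_pos: [458.8, -268.1, 197.3]
tool_rot: [-3.14, 0.001, -0.012]
force: [0.2, 0.3, 0.1]
width: 49.9
gripper_force: 0.0
[ 458.84065788 -268.06723902  197.29100283] [-3.14008961e+00  7.60988243e-04 -1.24843408e-02]
[191.15915294 117.47867796] (array([ 529.2, -200.5]), array([ 530.1, -205.3], dtype=float32), -0.7, array([41.4, 49.9]))
[261.05517637 116.6415791 ] (array([ 529.3, -271.9]), array([ 530.6, -272.2], dtype=float32), -0.7, array([31.7, 49.7]))
[332.18887082 115.78965748] (array([ 529.3, -344.2]), array([ 530.4, -340. ], dtype=float32), -0.7, array([39.8, 49.6]))
```

View pics/w10.png

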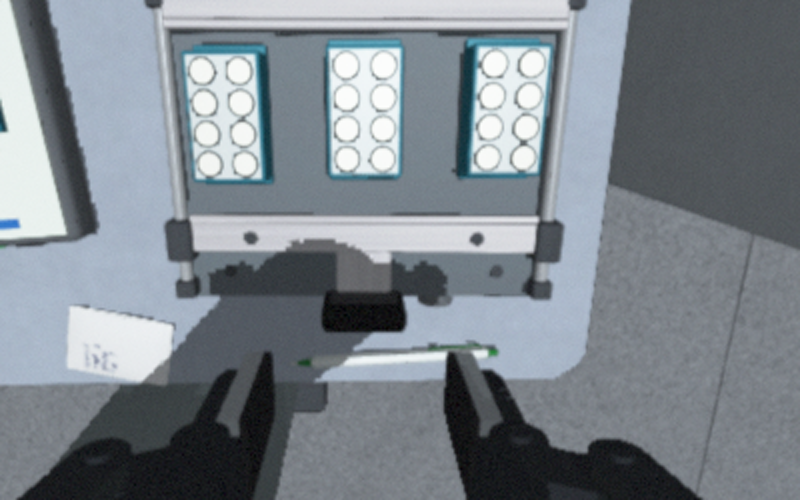

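```bash
python3 -m inch '[[[-1,-0.35,0,-7],[-2,-0.35,1,-14],[-3,-0.35,2,-21],[-3,-0.35,3,-28],[-3,-0.35,4.5,-35],[-3,-0.35,4.5,-42],[-3,-0.35,4.5,-49],[-3,-0.35,4.5,-56]]]' 4.5 && python3 -m inch '[[[0,0,0,-7],[0,0,0,-14],[0,0,0,-21],[0,0,0,-28],[0,0,0,-34],[0,0,0,-34],[0,0,0,-34],[0,0,0,-34]]]'
```

```text
clock: 44.45
eef_pos: [428.4, -263.9, 151.3]
tool_rot: [-3.138, -0.0, 0.971]
force: [-0.6, 0.4, 0.4]
width: 45.3
gripper_force: 0.0
clock: 45.12
eef_pos: [428.5, -264.9, 152.4]
tool_rot: [-3.14, -0.001, 1.555]
force: [-0.5, 0.2, -0.4]
width: 44.7
gripper_force: 0.0
```

```bash
python3 -m inch '[[[0,0,3,0],[0,0,6,0],[0,0,7.6,0],[0,0,7.8,0],[0,0,7.8,0],[0,0,7.8,0]]]' && python3 -m inch '[[[0,0,0,0],[0,0,0,0],[0,0,0,0],[0,0,0,0],[0,0,0,0],[0,0,0,0]]]' 0.8 && python3 -m inch '[[[0,0.4,0,0],[0,0.8,0,0],[0,1.2,0,0],[0,1.6,0,0],[0,2,0,0],[0,2.3,0,0],[0,2.6,0,0],[0,2.8,0,0]]]' && python3 -m inch '[[[0,0.2,0,0],[0,0.4,0,0],[0,0.6,0,0],[0,0.8,0,0],[0,0.9,0,0],[0,0.9,0,0],[0,0.9,0,0]]]'
```

```text
clock: 45.62
eef_pos: [429.2, -265.7, 75.6]
tool_rot: [3.141, 0.001, 1.556]
force: [-0.4, 0.1, -0.8]
width: 45.2
gripper_force: 0.0
clock: 46.12
eef_pos: [429.2, -265.9, 76.4]
tool_rot: [3.14, 0.001, 1.556]
force: [-0.7, 0.7, 5.7]
width: 12.3
gripper_force: 59.0
clock: 46.78
eef_pos: [454.9, -266.3, 76.4]
tool_rot: [-3.139, 0.0, 1.556]
force: [-6.8, 0.2, 9.7]
width: 12.4
gripper_force: 59.6
clock: 47.37
eef_pos: [458.8, -266.3, 76.3]
tool_rot: [-3.131, -0.002, 1.554]
force: [-14.8, -0.1, 18.2]
width: 12.4
gripper_force: 60.7
```

```bash
python3 -m inch '[[[0,-0.4,0,0],[0,-0.4,0,0]]]' && python3 -m inch '[[[0,0,0,0],[0,0,0,0],[0,0,0,0],[0,0,0,0]]]' 4.5 && python3 -m inch '[[[0,0,-3,0],[0,0,-7,0],[3,0,-11,0],[6,-1,-14,0],[6,-1,-16,0],[6,-1,-16,0],[6,-1,-16,0]]]' && python3 - <<'E'
from h import *
s=sensors.read_state();print(s["eef_pos"],s["clock"])
a=get_image("side")[190:320,190:350]; cv2.imwrite("pics/s2.png",cv2.resize(a,None,fx=4.5,fy=4.5,interpolation=cv2.INTER_CUBIC))
c=cam("side"); im=get_image("side")
for y in(-205.5,-272,-339.5): uv=proj(c,(540,y,78)); print(uv,wells(im,c,uv,78,13))
E
```

```text
clock: 47.53
eef_pos: [458.7, -266.3, 76.4]
tool_rot: [-3.138, -0.0, 1.555]
force: [-6.8, 0.3, 10.5]
width: 12.2
gripper_force: 59.9
clock: 47.87
eef_pos: [462.3, -265.9, 75.3]
tool_rot: [3.14, 0.0, 1.557]
force: [0.2, -0.6, -0.4]
width: 45.3
gripper_force: 0.0
clock: 48.45
eef_pos: [453.8, -205.6, 236.7]
tool_rot: [3.137, 0.001, 1.558]
force: [0.3, -0.1, -0.3]
width: 44.8
gripper_force: 0.0
[ 453.79285372 -205.64239143  236.7088092 ] 48.45
[285.99671164 228.99596113] (array([ 542. , -196.4]), array([ 547.7, -188.4], dtype=float32), 64.3, array([113.4,  67.3]))
[298.65231117 243.55802784] (array([ 541.7, -265.8]), array([ 548. , -259.7], dtype=float32), 62.7, array([103.8,  63.5]))
[312.962249   260.02364596] (array([ 539.5, -335.2]), array([ 546.3, -332.5], dtype=float32), 58.0, array([97.7, 55.5]))
```

View pics/s2.png

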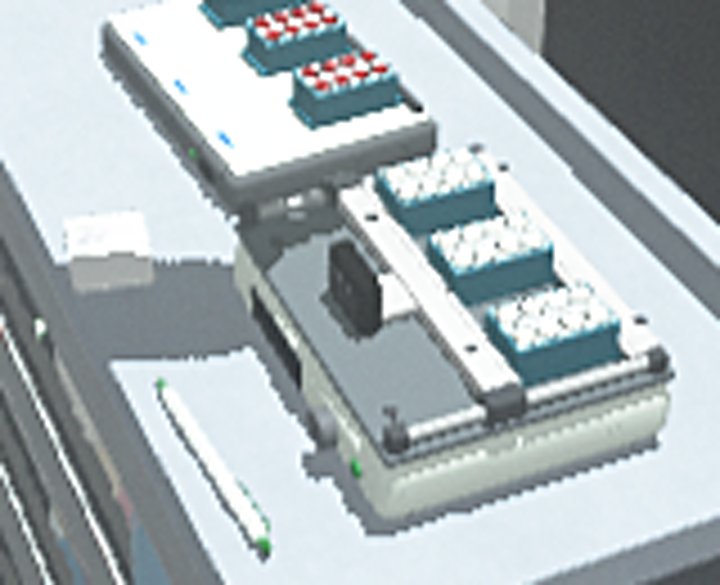

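The side view shows the jaw shut as it was at the start, with the three fresh blocks clamped square at crop pixels (435,180), (490,245) and (555,320). The used blocks on the board have not moved, so I am handing in.

```bash
python3 -c "
from cell import order
print(order.finish_job())"
```

```text
the job is handed in; nothing more can be done
None
```

The job is handed in at about 48 s on the robot's clock: all three used blocks lie home in their own bays on the reading board, and the three fresh blocks, moved only after that, are clamped in the mixer with the jaw shut.

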